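# Push the sample carrier home in the resistance test fixture and bolt it

## Task

With the fingertips, push the open sample carrier (the tray with the blue front panel) fully home into the grey test fixture, then push the red tab of the yellow bolt all the way across, so that the bolt bars the carrier's front. Only push: do not lift the carrier, do not touch the ceramic sample lying in it and keep the sample in its nest. Leave the spare ceramic sample, the amber jar and the probe where they are.

Things in the scene. Friction and masses are not known exactly. Their poses are not given: they have to be found in the camera images.
- fixture: Grey test fixture fixed to the bench (mm). Origin on the bench below the middle of the slot mouth; x points into the slot, y left, z up. Housing x 0..180, y -72..72, 57 high, clear top, red and black terminals near its back 73 high. Base plate 6 thick reaches out to x -100, with guide rails at |y| 48..60, 14 high. A wing 50 high stands behind the bolt, x 0..20, y -147..-72.
- carrier: Loose tray 150 long (x), 94 wide (y), about 250 g, on the base plate between guides (1.5 mm play a side), sticking out of the slot by 50 to 85 mm at the start. Origin: underside (6 mm above the bench), below the middle of its front panel's outer face; axes as the fixture's. Home, against a stop: origin at fixture x 0 to 0.001. A few N of friction; stays where it is left. Side walls 28 high.
- carrier_front (a point): Middle of the outer face (towards -x of the carrier) of the blue front panel: the place to push, 32 mm above the bench. The panel is 94 wide, 8 thick and its top is 48 mm above the bench.
- bolt (a joint): Yellow bolt sliding across the fixture's mouth, in m along the fixture's +y: 0 fully open (starts 0 to 0.015), 0.05 fully across at its end stop. 1.5 N of friction; stays where left. Plate 60 mm long, 18 to 46 mm above the bench, at fixture x -10..-4 mm; at value q it covers fixture y -0.128+q to -0.068+q, so the carrier blocks it until home.
- bolt_tab (a point): Middle of the top of the red upright tab on the bolt, 85 mm above the bench. The tab is 20 mm along the fixture's x, 12 mm along its y, and free above 46 mm; push its -y side towards the fixture's +y. It is at fixture x -0.020, y -0.098 + joint value.
- nest (a point): Middle of the nest in the carrier, where the middle of the sample's underside lies: 60 mm behind the front panel's outer face, 12 mm above the bench.
- spare_center (a point): Centre of a loose spare ceramic sample, 50 x 40 x 8 mm, flat on the bench to the left of the fixture. Bystander.
- jar_center (a point): Centre of an amber jar with a white lid and label, 48 mm diameter, 58 high, standing on the bench to the left of the fixture. Bystander.
- probe_center (a point): Middle (10 mm above the bench) of a white test probe with a red nose, about 134 mm long, 20 thick, lying on the bench to the right of the fixture. Bystander.
- sample: The loose white ceramic sample with grey stripes, 50 x 40 x 8 mm, (origin at the middle of its underside, 12 mm above the bench) lying in the carrier's nest (black rim). Not to be touched.
Mind the look-alikes: they are no part of the job. Of the things that look like the carrier, the middle-sized one is meant.

How it is judged:
On the way, in this order (a step that is already met when the one before it is completed fails the run):
1. the carrier is fully home in the fixture (x of carrier in the frame of fixture between -0.004 and 0.006 m), for 0.2 s.
2. the bolt is all the way across, with the carrier home (all of step 1 and value of joint bolt above 0.046 m), for 0.2 s.
At the end, for the whole second after the job is handed in: The carrier is home to within 4 mm, the bolt is within 4 mm of its end stop, both at rest; the sample lies within 10 mm of its place in the nest; the carrier lies flat; the spare sample, the jar and the probe are within 30 mm of where they were (all of step 2 and distance between sample and nest below 0.01 m and linear speed of carrier below 0.01 m/s and height (world z) of carrier below 0.01 m and velocity of joint bolt below 0.01 m/s and distance of each of spare_center, jar_center, probe_center from where it was at the start of the episode below 0.03 m); the robot touches nothing.
It fails at once if the carrier is lifted (over 10 mm) or tipped (height (world z) of carrier above 0.016 m or angle between carrier's own z axis and vertical above 0.15 rad).
It fails at once if the sample is touched by the robot (contact force between sample and the fingers above 0.5 N or contact force between sample and the arm above 0.5 N).
It fails at once if the sample leaves its nest (not (distance between sample and nest below 0.012 m)).
It fails at once if a bystander is moved by more than 30 mm or lifted by more than 15 mm (distance of any of spare_center, jar_center, probe_center from where it was at the start of the episode above 0.03 m or height (world z) of spare_center above 0.019 m or height (world z) of jar_center above 0.044 m or height (world z) of probe_center above 0.025 m).
It also fails if it takes over 48 s, if anything falls off the work surface, if the arm or the gripper's body presses on something with over 40 N, if the wrist force passes 120 N, or if a joint passes its speed limit or range.

## Robot

A 7-joint arm with a two-finger parallel gripper is mounted at the origin on the work surface. World frame = base frame: x ahead of the robot, y to its left, z up, the work surface at z = 0. Lengths are in m, angles in rad, forces in N, time in s.
With the tool pointing down it reaches from about 0.425 to 0.925 m from the base axis. Payload 6.8 kg.
Tool frame: the origin (TCP) lies on the front face of the gripper's body, between the roots of the fingers; the fingertips stand 73 mm ahead of it and the grasp point (between the pads) lies 54 mm ahead of it (env.nose_length is the distance from the TCP to the fingertips, in m); z points along the fingers, y is the direction in which the jaws open and shut (so a half turn about z gives the same grasp; the last joint's range is limited). The gripper opens to 85 mm and grips with 20 to 120 N. Pads are 22 mm wide; open, the fingers measure 114 mm over their backs; the gripper's body (76 mm by 85 mm) begins 54 mm behind the grasp point. The pads swing forward as they close: fully open they stand 13 mm farther back than shut.
Start: joints at [-1.308, 0.477, 0.022, 1.555, -0.011, 1.109, -0.083], TCP at [0.245, 0.629, 0.304] pointing down, gripper open.
Joint ranges: [-2.96, 2.96], [-0.34, 2.1], [-1.41, 1.46], [0.24, 2.44], [-1.37, 4.51], [0.17, 1.92], [-2.96, 2.96]. Speed limits (rad/s): [2.39, 2.39, 3.14, 3.14, 3.14, 3.14, 3.14].

## Interface

Orientations are given as a unit quaternion [w, x, y, z].
In Python, from cell import env, kin, camera, calibration, job gives the robot as it stands. The module is installed in compiled form; this text tells all that it offers. Calls block until the motion is done:
- env.reach(position, orientation): joint-space move of the TCP to a pose.
- env.movel(position, velocity=0.15, rot=None, stop_force=None): straight line of the TCP; rot=None keeps the orientation; velocity is the mean speed in m/s. With stop_force (N) it stops when the force on the tool has changed by that much, and returns True; else False.
- env.goto_joints(angles): joint-space move.
- env.grip(opening, f_grip=None): finger opening in m; f_grip is the grip in N (None keeps the last); returns when the fingers have stopped.
- env.dwell(seconds).
- kin.inverse_kinematics(position, orientation): joint angles nearest the present ones, or None.
- env.get_state(): the state.
- camera(name): name is "scene" or "top" or "wrist"; returns (picture, depth): 480x640x3 uint8, blue, green, red; 480x640 float32, m along the optical axis (not along the pixel's ray), 0 where there is no reading.
- calibration(name): a dict with "fx", "fy", "cx", "cy" (pixels), "rvec" (rotation vector, rad) and "tvec" (3), from world to camera coordinates, as OpenCV has them. Camera axes: x right, y down, z forward; pixel columns grow to the right and rows downward; lengths in m; the calibration is good to about 2 mm. A picture is of the moment at which its call begins: read the wrist's pose just before it. calibration takes no time and is no camera call; for the wrist camera it gives the pose at the moment of the call.
A pose or a line that the arm cannot do raises env.PlanningError and nothing moves.
- job.job_done(): hands the job in, once; it reports no verdict.
The state is a dict: "time": time; "qpos": joint angles; "joint_velocities": joint speeds; "joint_torque": joint torques, N m; "tcp_pos": TCP position; "orientation": TCP orientation; "force": force on the tool from outside, world axes, zero at the start; "torque": the same for the moment, N m; "opening": finger opening in m.
Only numpy, scipy, OpenCV 4.12 (cv2) and the standard library are available. Lean on these libraries where they do the work, as an engineer would, in place of code of your own. Each camera call takes 0.05 s, during which the arm holds its last target. There are 200 camera calls.

## Working session

There is one attempt and no reset: what is moved stays moved. The work goes in short steps, each a Python script; the robot and the scene stay as the last script left them, time stands still between calls to the robot, and variables do not carry over. Pictures are saved under pics/ and viewed, about 8 in all and at most 12, crops included, and the job is handed in when it is done.

```bash
mkdir -p pics; cat > h.py <<'E'
import numpy as np, cv2
from cell import env, kin, camera, calibration, job
def snap(n,name):
    c=calibration(n); p,d=camera(n); cv2.imwrite(f'pics/{name}.png',p); np.savez(f'pics/{name}.npz',d=d,p=p,**{k:np.array(v) for k,v in c.items()}); return p,d,c
def world(z,u=None,v=None):
    d=z['d']; 
    if u is None: v,u=np.mgrid[:480,:640]
    u=np.asarray(u);v=np.asarray(v); dd=d[v,u]
    P=np.stack([(u-z['cx'])/z['fx']*dd,(v-z['cy'])/z['fy']*dd,dd],-1)
    R=cv2.Rodrigues(np.asarray(z['rvec'],float))[0]
    return (P-np.ravel(z['tvec']))@R
E
python3 - <<'E'
from h import *
snap('top','top0'); snap('scene','scene0')
s=env.get_state(); print(s['time'],s['tcp_pos'],s['orientation'],s['opening'],env.nose_length)
E
```

```text
0.1 [0.24444731 0.6287643  0.30305058] [-8.86616740e-05  1.84330509e-01  9.82863990e-01 -7.95870160e-04] 0.08538918829508856 0.0726
```

View pics/top0.png

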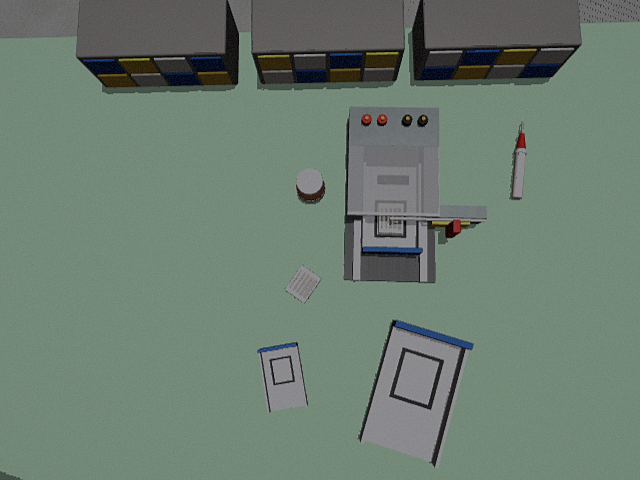

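View pics/scene0.png

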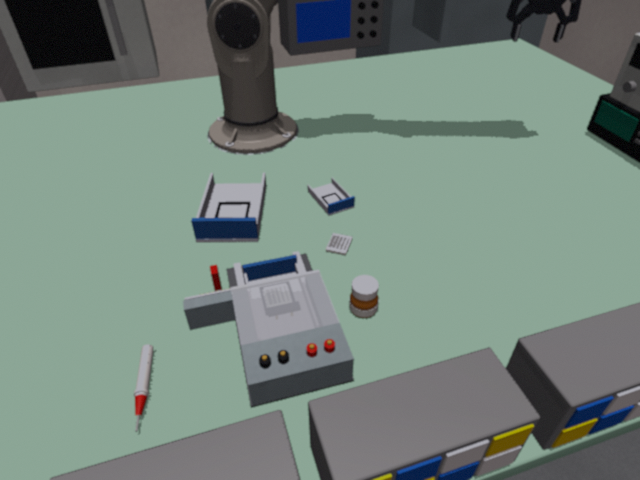

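Three look-alike trays in top0: small (284,378), large (418,390), and one in the fixture's mouth with its blue panel at (392,250). The last is the middle-sized one and the only one between the guides, so it is the one meant. I'll confirm that in an enlarged crop and measure.

```bash
python3 - <<'E'
from h import *
z=np.load('pics/top0.npz'); W=world(z); p=z['p'].astype(int)
cv2.imwrite('pics/crop0.png',cv2.resize(z['p'][95:295,330:530],None,fx=3,fy=3,interpolation=cv2.INTER_CUBIC))
B,G,R=p[...,0],p[...,1],p[...,2]
reg=np.zeros((480,640),bool); reg[100:290,335:500]=1
def rep(n,m):
    m=m&reg; q=W[m]; 
    v,u=np.nonzero(m); print(n,m.sum(),'u',u.min(),u.max(),'v',v.min(),v.max(),'mean',q.mean(0).round(4),'min',q.min(0).round(4),'max',q.max(0).round(4))
    return q
blue=(B>90)&(R<60)&(G<100)&(B-R>60)
q=rep('blue top',blue&(W[...,2]>.043)&(W[...,2]<.055)); 
r=cv2.minAreaRect((q[:,:2]*1000).astype('f4'));print(r)
red=(R>110)&(G<70)&(B<70); red[:200]=0
q=rep('red',red);q=rep('redtop',red&(W[...,2]>.08))
print(cv2.minAreaRect((q[:,:2]*1000).astype('f4')))
for n,a,b in[('housing',.052,.064),('wing',.046,.0535),('rails',.010,.018)]:
    m=(W[...,2]>a)&(W[...,2]<b)&~blue
    if n=='wing': m[:,:442]=0
    q=rep(n,m); r=cv2.minAreaRect((q[:,:2]*1000).astype('f4'));print(r, cv2.boxPoints(r).round(1).tolist())
print(np.median(W[300:310,200:250,2]))
for uv in [(303,283),(310,184),(518,170)]: print(W[uv[1],uv[0]].round(3))
E
```

```text
blue top 218 u 363 421 v 247 251 mean [ 0.5614 -0.0785  0.0473] min [ 0.5578 -0.124   0.0437] max [ 0.5657 -0.0327  0.0513]
((561.328369140625, -78.34542846679688), (91.46318817138672, 6.046750545501709), 87.96521759033203)
red 84 u 453 460 v 220 231 mean [ 0.5913 -0.1713  0.0842] min [ 0.5828 -0.1773  0.0808] max [ 0.6002 -0.1663  0.0867]
redtop 84 u 453 460 v 220 231 mean [ 0.5913 -0.1713  0.0842] min [ 0.5828 -0.1773  0.0808] max [ 0.6002 -0.1663  0.0867]
((591.5308227539062, -171.7630157470703), (10.869306564331055, 17.334062576293945), 88.90830993652344)
housing 9597 u 347 486 v 106 235 mean [ 0.7    -0.084   0.0563] min [ 0.5813 -0.2268  0.0521] max [ 0.7977 -0.0081  0.0639]
((688.9264526367188, -119.9179458618164), (218.81961059570312, 211.33583068847656), 87.92717742919922) [[579.4000244140625, -225.39999389648438], [790.5999755859375, -233.10000610351562], [798.5, -14.399999618530273], [587.2999877929688, -6.800000190734863]]
wing 724 u 442 486 v 205 236 mean [ 0.6173 -0.1919  0.0492] min [ 0.5813 -0.2287  0.046 ] max [ 0.6313 -0.158   0.0533]
((606.1099853515625, -193.3136749267578), (70.53853607177734, 49.88121795654297), 89.62139129638672) [[580.9000244140625, -228.39999389648438], [630.7999877929688, -228.6999969482422], [631.2999877929688, -158.1999969482422], [581.4000244140625, -157.89999389648438]]
rails 1921 u 347 479 v 130 281 mean [ 0.5803 -0.0783  0.0129] min [ 0.513 -0.227  0.01 ] max [ 0.7737 -0.0092  0.018 ]
((612.076171875, -59.017791748046875), (269.15216064453125, 200.9810028076172), 52.49116516113281) [[450.3999938964844, -104.5999984741211], [609.9000244140625, -227.0], [773.7000122070312, -13.5], [614.2999877929688, 108.9000015258789]]
-0.0007211044599002037
[0.512 0.065 0.008]
[0.666 0.05  0.058]
[ 0.697 -0.295  0.014]
```

View pics/crop0.png

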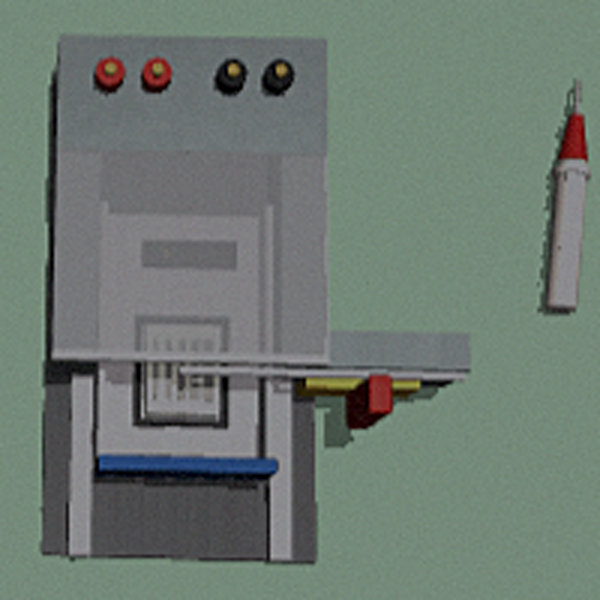

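The crop confirms it: the middle-sized tray lies between the guides (blue panel at crop (187,465)), its sample in the black nest rim, the red tab at (375,398) and the yellow bolt at right. Next I'll refine the fixture's yaw and origin with edge fits.

```bash
python3 - <<'E'
from h import *
z=np.load('pics/top0.npz'); W=world(z); p=z['p'].astype(int)
H=(W[...,2]>.052)&(W[...,2]<.061)
L=[];Rr=[]
for v in range(112,205):
    u=np.nonzero(H[v,335:442])[0]+335
    if len(u)>5: L.append(W[v,u.min(),:2]); Rr.append(W[v,u.max(),:2])
L=np.array(L);Rr=np.array(Rr)
F=[W[(np.nonzero(H[:225,u])[0]).max(),u,:2] for u in range(355,432)]
Bk=[W[(np.nonzero(H[100:225,u])[0]+100).min(),u,:2] for u in range(355,432)]
def fit(n,P):
    vx,vy,x,y=cv2.fitLine(np.array(P,'f4'),cv2.DIST_HUBER,0,.001,.001).ravel(); print(n,np.degrees(np.arctan2(vy,vx)).round(2),x.round(4),y.round(4))
fit('left',L);fit('right',Rr);fit('front',F);fit('back',Bk)
B,G,R=p[...,0],p[...,1],p[...,2]
b=(B>90)&(R<60)&(G<100)&(B-R>60)&(W[...,2]>.043);b[:200]=0;b[300:]=0;b[:,:340]=0;b[:,450:]=0
fit('blue',W[b][:,:2])
# base-plate front edge & rails
G6=(W[...,2]>.003)
E=[W[(np.nonzero(G6[:300,u])[0]).max(),u,:2] for u in range(350,432)]
fit('plate front',E)
s=env.get_state();print(s['time'])
E
```

```text
left -1.77 0.7029 -0.0117
right -1.69 0.7002 -0.1551
front 88.15 0.6146 -0.0928
back 88.0 0.7935 -0.0985
blue 87.87 0.5612 -0.0795
plate front 87.83 0.5161 -0.0682
0.1
```

```bash
cat >> h.py <<'E'
th=np.radians(-1.85); ex=np.array([np.cos(th),np.sin(th)]); ey=np.array([-ex[1],ex[0]]); O=np.array([.614,-.0806])
def F(x,y,z): return [*(O+x*ex+y*ey),z]
def loc(p): d=np.array(p)[:2]-O; return np.round([d@ex,d@ey,p[2]],4)
a=(np.pi+th)/2; Q=[0,np.cos(a),np.sin(a),0]
def st(n=''):
    s=env.get_state(); print(n,round(s['time'],2),loc(s['tcp_pos']),np.round(s['force'],1))
E
python3 - <<'E'
from h import *
z=np.load('pics/top0.npz'); W=world(z); print('big tray h',W[318:350,395:475,2].max())
env.grip(0.0); env.reach(F(-.088,0,.25),Q); st('above')
print('hit',env.movel(F(-.088,0,.102),velocity=.12,stop_force=8)); st('down')
print('hit',env.movel(F(-.075,0,.102),velocity=.04,stop_force=15)); st()
snap('wrist','w1'); snap('scene','s1')
E
```

```text
big tray h 0.8428111245775747
above 3.56 [-0.0877  0.0009  0.25  ] [-0.4  0.6 -0. ]
hit False
down 4.94 [-8.760e-02 -1.000e-04  1.026e-01] [0.7 0.2 0.7]
hit False
 5.42 [-0.0748 -0.      0.102 ] [ 0.  -0.2 -0.4]
```

View pics/w1.png

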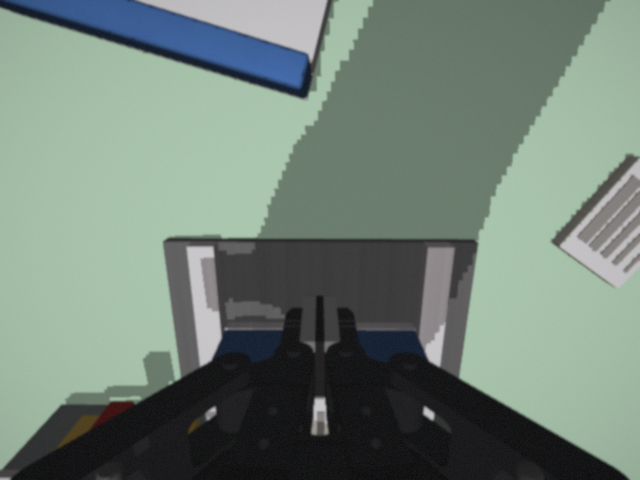

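The wrist view shows the shut fingers at (320,320), centred between the rails just in front of the blue panel (213–430, row 345). Pushing now.

```bash
python3 - <<'E'
from h import *
for x in (-.05,-.025):
    print('hit',env.movel(F(x,0,.102),velocity=.04,stop_force=20)); st()
print('hit',env.movel(F(.003,0,.102),velocity=.03,stop_force=20)); st()
s=snap('top','t2')[0]; snap('scene','s2')
cv2.imwrite('pics/t2c.png',cv2.resize(s[95:295,330:530],None,fx=3,fy=3,interpolation=cv2.INTER_CUBIC))
E
```

```text
hit False
 6.29 [-0.0498 -0.      0.102 ] [-0.9 -0.7  0.7]
hit False
 7.07 [-0.0247 -0.      0.1021] [ 0.5 -0.6 -0. ]
hit True
 7.68 [-1.120e-02 -1.000e-04  1.009e-01] [ 0.7 -0.6 -0.2]
```

View pics/t2c.png

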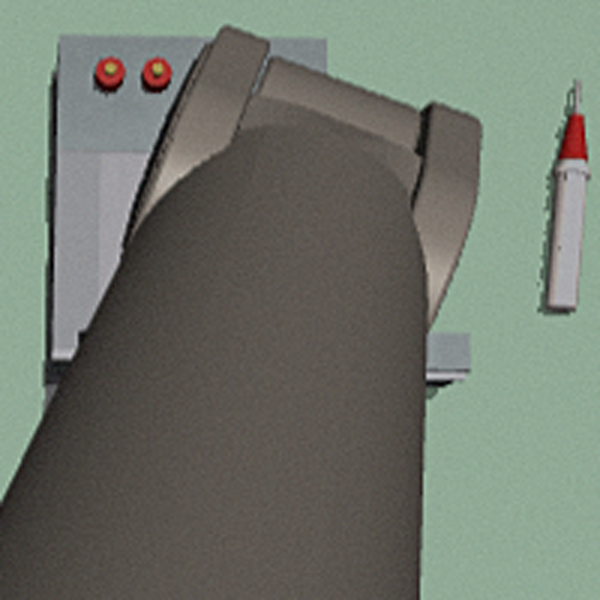

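Arm occludes the top view; contact stop came at TCP x −11.2 mm, i.e. panel face ≈ 0. Back off and check the carrier with the wrist camera.

```bash
python3 - <<'E'
from h import *
env.movel(F(-.04,0,.102),velocity=.1); env.movel(F(-.04,0,.25),velocity=.15)
env.reach(F(-.02,-.20,.25),Q); st()
p,d,c=snap('wrist','w3'); snap('top','t3')
z=np.load('pics/t3.npz'); 
zs=np.load('pics/w3.npz')
for n,z in(('top',np.load('pics/t3.npz')),('wrist',zs)):
    W=world(z);p=z['p'].astype(int);B,G,R=p[...,0],p[...,1],p[...,2]
    D=W[...,:2]-O; l=np.stack([D@ex,D@ey],-1)
    near=(l[...,0]>-.09)&(l[...,0]<.06)&(abs(l[...,1])<.06)&(z['d']>0)
    for nm,m in(('blue',(B-R>30)&(B-G>15)&near&(W[...,2]>.04)&(W[...,2]<.055)),('red',(R-G>60)&(R-B>60)&(W[...,2]>.08)&(W[...,2]<.09)&(abs(l[...,0])<.06))):
        q=l[m]; print(n,nm,m.sum(), *( (np.percentile(q,[2,50,98],axis=0).round(4).tolist()) if m.sum() else []))
a=cv2.imread('pics/t3.png')[95:295,330:530]; a=cv2.resize(a,(400,400)); b=cv2.resize(cv2.imread('pics/w3.png'),(400,300)); b=cv2.copyMakeBorder(b,0,100,0,0,0)
cv2.imwrite('pics/v3.png',np.hstack([a,b]))
E
```

```text
10.16 [-0.0199 -0.1989  0.2491] [ 0.8  0.4 -0.6]
top blue 0
top red 97 [-0.0293, -0.0976] [-0.0206, -0.0922] [-0.0112, -0.0868]
wrist blue 0
wrist red 445 [-0.03, -0.0984] [-0.0213, -0.0935] [-0.0122, -0.0879]
```

View pics/v3.png

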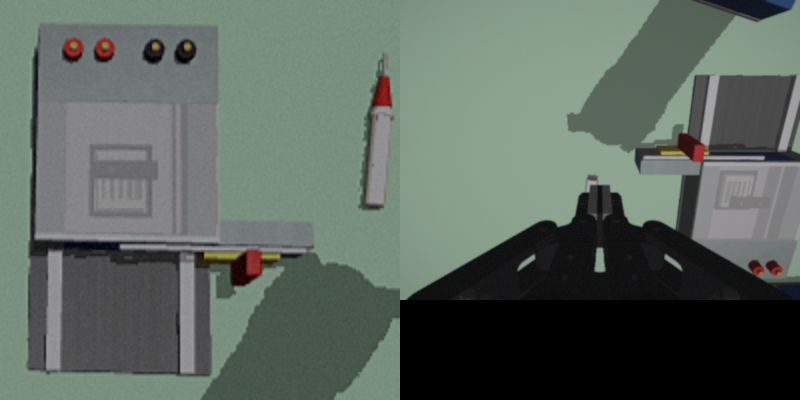

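The carrier is in: its panel is flush under the roof edge (blue sliver at (90,245), left half), with the sample visible in its nest rim. Now the tab, measured at fixture y −0.093 (q≈0.005).

```bash
python3 - <<'E'
from h import *
env.movel(F(-.022,-.138,.25),velocity=.15)
print('hit',env.movel(F(-.022,-.138,.130),velocity=.12,stop_force=8)); st()
print('hit',env.movel(F(-.022,-.085,.130),velocity=.05,stop_force=12)); st()
print('hit',env.movel(F(-.022,-.055,.130),velocity=.03,stop_force=12)); st()
E
```

```text
hit False
 11.97 [-0.0215 -0.1383  0.1308] [ 0.3  0.2 -0.9]
hit False
 13.18 [-0.0221 -0.0849  0.1299] [0.3 0.2 0.2]
hit True
 13.86 [-0.0223 -0.0675  0.1298] [-0.6 -3.   1.8]
```

```bash
python3 - <<'E'
from h import *
env.movel(F(-.022,-.10,.130),velocity=.1); env.movel(F(-.022,-.11,.25),velocity=.15)
env.reach(F(-.02,-.26,.28),Q); st()
snap('top','t4')
z=np.load('pics/t4.npz');W=world(z);p=z['p'].astype(int);B,G,R=p[...,0],p[...,1],p[...,2]
D=W[...,:2]-O; l=np.stack([D@ex,D@ey],-1)
m=(R-G>60)&(R-B>60)&(W[...,2]>.08)&(W[...,2]<.09)&(abs(l[...,0])<.06)
print(np.percentile(l[m],[2,50,98],axis=0).round(4).tolist())
for uv in [(303,283),(310,184),(518,170)]: print(W[uv[1],uv[0]].round(3))
cv2.imwrite('pics/t4c.png',cv2.resize(z['p'][95:310,280:530],None,fx=3,fy=2.7,interpolation=cv2.INTER_CUBIC))
E
```

```text
15.93 [-0.0204 -0.2603  0.2789] [ 0.8  1.2 -0.2]
[[-0.0291, -0.0527], [-0.0205, -0.0476], [-0.0117, -0.0418]]
[0.455 0.014 0.843]
[0.667 0.05  0.056]
[ 0.696 -0.295  0.015]
```

View pics/t4c.png

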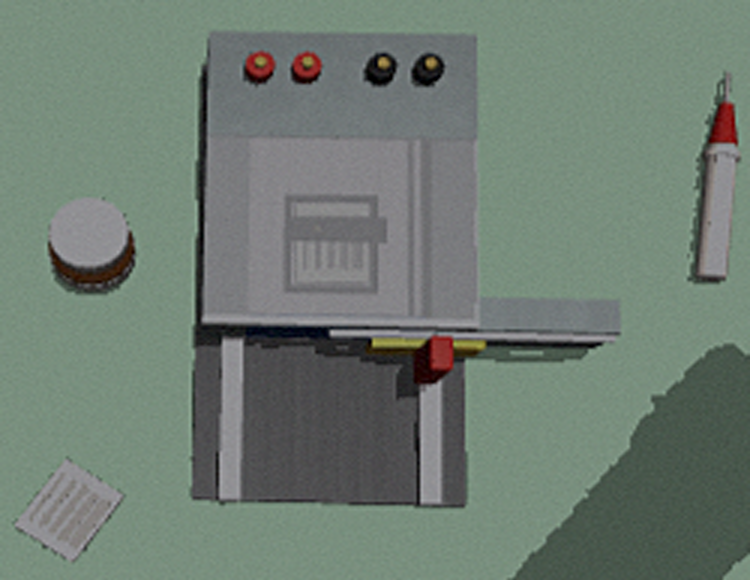

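```bash
python3 -c "
from h import *
env.dwell(.3); st(); job.job_done()"
```

```text
16.28 [-0.0196 -0.2589  0.2798] [-0.4 -0.4  0.2]
the job is handed in; nothing more can be done
```

I pushed the carrier home and the bolt all the way across, then handed the job in at 16.3 s of the 48 s allowed. No verdict was reported.

- **Carrier:** I pushed it with shut fingertips until a 20 N contact stop. The panel face was then at about fixture x 0, within roughly 2 mm. In the images the panel sits flush under the roof edge. I could not measure its face directly afterwards, because my blue-panel detection found nothing under the roof. The bolt passing in front shows it is no more than about 4 mm short.
- **Bolt:** I pushed the red tab until a 12 N contact stop. The last image put the tab at fixture y −0.048, which is a joint value of about 0.050, its end stop.
- **Sample:** It is visible inside the nest rim in the last image, and it looks unmoved.
- **Bystanders:** The jar and probe measured within 2 mm of where they started. The spare sample had no usable second reading, because that pixel returned a height of 0.84 m (probably the arm in the way). The last image shows it lying in its original place.
- **Arm:** It was clear of everything at hand-in, with wrist force near zero.

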